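Tip the tube offcuts into the spring-flap scrap box

TASK

Take the hand scoop that holds the two tube offcuts, push its open front lip down on the spring flap of the scrap box so that the scoop itself holds the flap open, and tip both offcuts in. Then set the empty scoop down upright on the bench, let the flap close, and leave the other scoop, with the hexagon nuts, where it is.

Things in the scene. Friction and masses are not known exactly. Their poses are not given: they have to be found in the camera images.
- scoop_grip (a point): Scoop to use: steel, 130 mm long (x), 76 wide (y), walls 31 high, floor 3 thick, about 220 g, front (-x) end open; own z up, x towards the back wall. A wooden bar handle, 14 wide (y), 18 high, 90 long, runs along x above it, held at the back only. This point is on the bar: pinch it here across y. It is 68 mm above the scoop's underside, 70 behind its front lip. Stands on the bench.
- hopper: Scrap box, grey steel, fixed, 180 (x) by 160 (y) by 150 mm high. Origin: centre of its underside. Opening in its top: x -30 to +80, y -60 to +60 mm, filled by the flap, which is hinged along y at x +82, z 148, on the far (+x) wall. The scoop comes with its x axis parallel to the box's, over the +x wall, open lip towards -x, and presses the flap down 40 to 60 mm from the hinge.
- flap (a joint): Aluminium flap, 104 long (x) by 114 mm wide. rad: 0 shut and level, grows as its free (-x) edge swings down into the box, to 1.2. A spring shuts it: 0.11 N m at 0, 0.16 at 1 rad (2 to 3 N at 50 mm from the hinge). Offcuts dropped on the shut flap do not open it; they slide off once it is down about 25 degrees: tilt the scoop 35 to 45 degrees for a second.
- offcut1_center (a point): Centre of a dark steel tube offcut, 25 mm diameter, 28 mm long, about 40 g, standing loose in the scoop to use. It slides off the scoop's floor at a tilt of 15 to 25 degrees; carry it level.
- offcut2_center (a point): Centre of the second offcut, the same as the first, in the same scoop.
- scoop_nuts_grip (a point): The other scoop, of the same shape (same point on its handle), holding two squat steel hexagon nuts, 25 mm across, 12 mm high: to be left alone.

How it is judged:
On the way:
1. the scoop presses on the flap and holds it open by at least 20 degrees (value of joint flap above 0.35 rad and contact force between scoop and flap above 0.2 N), for 0.1 s.
At the end, for the whole second after the job is handed in: Both offcuts lie inside the scrap box below its top; the flap is shut (within 0.15 rad); the scoop stands upright (within 10 degrees) and at rest on the bench, its handle point no more than 85 mm above the bench; the scoop of nuts has not been moved by more than 30 mm (x of offcut1_center in the frame of hopper between -0.09 and 0.09 m and y of offcut1_center in the frame of hopper between -0.08 and 0.08 m and z of each of offcut1_center, offcut2_center in the frame of hopper below 0.13 m and x of offcut2_center in the frame of hopper between -0.09 and 0.09 m and y of offcut2_center in the frame of hopper between -0.08 and 0.08 m and value of joint flap below 0.15 rad and angle between scoop_grip's own z axis and vertical below 0.17 rad and height (world z) of scoop_grip below 0.085 m and linear speed of scoop below 0.03 m/s); the robot touches nothing.
It fails at once if the scoop of nuts is moved by more than 30 mm (distance of scoop_nuts_grip from where it was at the start of the episode above 0.03 m).
It also fails if it takes over 64 s, if anything falls off the work surface, if the arm or the gripper's body presses on something with over 40 N, if the wrist force passes 120 N, or if a joint passes its speed limit or range.

ROBOT

A 7-joint arm with a two-finger parallel gripper is mounted at the origin on the work surface. World frame = base frame: x ahead of the robot, y to its left, z up, the work surface at z = 0. Lengths are in m, angles in rad, forces in N, time in s.
With the tool pointing down it reaches from about 0.425 to 0.925 m from the base axis. Payload 6.8 kg.
Tool frame: the origin (TCP) lies at the very end of the fingers, on their centre line; the grasp point (between the pads) lies 19 mm behind it; z points along the fingers, y is the line along which they close (so a half turn about z gives the same grasp; the last joint's range is limited). The gripper opens to 85 mm and grips with 20 to 120 N. Pads are 22 mm wide; open, the fingers measure 114 mm over their backs; the gripper's body (76 mm by 85 mm) begins 54 mm behind the grasp point. The pads swing forward as they close: fully open they stand 13 mm farther back than shut.
Start: joints at [-1.382, 0.477, 0.022, 1.555, -0.011, 1.109, -0.083], TCP at [0.197, 0.646, 0.207] pointing down, gripper open.
Joint ranges: [-2.96, 2.96], [-0.34, 2.1], [-1.41, 1.46], [0.24, 2.44], [-1.37, 4.51], [0.17, 1.92], [-2.96, 2.96]. Speed limits (rad/s): [2.39, 2.39, 3.14, 3.14, 3.14, 3.14, 3.14].

INTERFACE

Orientations are given as a unit quaternion [w, x, y, z].
In Python, from station import bot gives the robot as it stands.
- The arm moves only by the tool jog_arm, never from a script. Its argument "motion" is a list of rows, each a list of 7 numbers: the turn, a rotation vector about the tool's x, y, z in rad, then the shift along the tool's x, y, z in mm, then the finger opening in mm, from 0 to 85.4. A call has 1 to 10 rows; each row is the pose to reach, as a shift and turn from the pose commanded when the call began, along the tool's axes at that moment; what a row does not reach only later rows make up. A row lasts 1/8 s, in which the tool goes at most 62.5 mm and 10.7 degrees, less where a joint would pass 70% of its speed; a pose out of reach is approached as far as the arm can. A call with a gripper value outside its range is refused whole. The fingers move at their own pace and stop on an object; "grip_force" is the grip in N (left out, the last holds). Time passes only in rows, so rows that repeat a pose let the fingers close. It gives the time, the measured TCP pose, the force, the opening and the grip force at its end, in the units of the state.
- bot.get_obs(): the state, without advancing time (a new reading comes with each control period).
- bot.read_camera(name): name is "side" or "top" or "wrist"; returns a dict with "pixels" (420x560x3 uint8, red, green, blue), "camera_matrix" (3x3 intrinsics, pixels), "T" (4x4, takes a point from camera to world coordinates); the wrist camera has in their place "tool_from_camera" (4x4, takes a point from camera to tool coordinates, whose origin is the TCP and whose axes are the flange's). Camera axes: x right, y down, z forward; pixel columns grow to the right and rows downward; lengths in m; the calibration is good to about 2 mm. A picture is of the moment at which its call begins: read the wrist's pose just before it. There is no depth.
- bot.hand_in(): hands the job in; it is judged then, once.
Trained networks look in a picture, given as the dict that the camera call returned (one of the last four; its "shot" number tells which), for a name from the list of things; names that differ only in an ending like _2 or _b are one class to them, and where a whole thing is asked for, a point or a joint stands for the part that bears it (a point fixed in the world has none). Each returns a list of dicts, best first, with "score" (0 to 1); they miss things now and then, are a little off and sometimes report something else, mostly with a low value. They report only what shows in the picture. A call takes as long as a camera call.
- bot.spot_in(thing, picture): "xy" ([column, row] in pixels, amid what is visible of it).
- bot.tip_of(thing, picture): "xy" ([column, row] in pixels: a listed point, or the origin of a listed thing).
The state is a dict: "t": time; "q": joint angles; "joint_vel": joint speeds; "joint_torque": joint torques, N m; "eef_pos": TCP position; "tool_rot": TCP orientation; "contact_force": force on the tool from outside, world axes, zero at the start; "torque": the same for the moment, N m; "gripper_width": opening from 0.0 (shut) to 1.0 (fully open); "grasp_force": force on a finger pad.
Only numpy, scipy, OpenCV 4.12 (cv2) and the standard library are available. Lean on these libraries where they do the work, as an engineer would, in place of code of your own. Each camera call takes 0.05 s, during which the arm holds its last target. There are 200 camera calls.

## Working session

There is one attempt and no reset: what is moved stays moved. The work goes in short steps, Python scripts to look and compute and a tool call to move; the robot and the scene stay as the last step left them, time stands still between calls to the robot, and variables do not carry over. Pictures are saved under pics/ and viewed, at most 10 in all, crops included, and the job is handed in when it is done.

Besides the shell and the picture viewer there is one more tool, called as name(argument=value, ...) on one line, values as JSON. jog_arm: Moves the arm, as the interface text tells. Its arguments: {"type":"object","properties":{"motion":{"type":"array"},"grip_force":{"type":"number"}},"required":["motion"]}

```bash
mkdir -p pics; cat > h.py <<'E'
import numpy as np, cv2
from scipy.spatial.transform import Rotation as R
from station import bot
def rot(q): return R.from_quat([q[1],q[2],q[3],q[0]])
def camT(p,o):
    if "T" in p: return np.array(p["T"])
    T=np.eye(4);T[:3,:3]=rot(o["tool_rot"]).as_matrix();T[:3,3]=o["eef_pos"]
    return T@np.array(p["tool_from_camera"])
def ray(p,T,xy):
    d=np.linalg.inv(p["camera_matrix"])@[xy[0],xy[1],1.]
    d=T[:3,:3]@d; return T[:3,3],d/np.linalg.norm(d)
def tri(rs):
    A=sum(np.eye(3)-np.outer(d,d) for c,d in rs);b=sum((np.eye(3)-np.outer(d,d))@c for c,d in rs)
    return np.linalg.solve(A,b)
def onz(r,z): c,d=r; return c+d*(z-c[2])/d[2]
def save(p,n): cv2.imwrite("pics/"+n,cv2.cvtColor(p["pixels"],cv2.COLOR_RGB2BGR))
np.set_printoptions(precision=4,suppress=True)
E
python3 - <<'E'
from h import *
o=bot.get_obs();print(o["eef_pos"],rot(o["tool_rot"]).as_matrix())
for n in ["side","top"]:
    p=bot.read_camera(n);save(p,n+"1.png");T=camT(p,o)
    print(n,T[:3,3])
    for th,z in [("scoop_grip",.068),("scoop_nuts_grip",.068),("hopper",0),("flap",.148),("offcut1_center",.017)]:
        for r in bot.tip_of(th,p)[:3]: print(th,"tip",r["xy"],r["score"],onz(ray(p,T,r["xy"]),z))
        for r in bot.spot_in(th,p)[:2]: print(th,"spot",r["xy"],r["score"],onz(ray(p,T,r["xy"]),z))
E
cd pics; python3 -c "
import cv2,numpy as np
cv2.imwrite('b.png',np.hstack([cv2.imread('side1.png'),cv2.imread('top1.png')])[:, :]) "
```

```text
[0.1972 0.6449 0.2055] [[-0.9563  0.2924 -0.0004]
 [ 0.2924  0.9563 -0.0018]
 [-0.0001 -0.0018 -1.    ]]
side [0.8719 0.859  0.8857]
scoop_grip tip [315.5, 287.8] 0.96 [0.5601 0.267  0.068 ]
scoop_grip spot [319.0, 306.7] 0.81 [0.5729 0.3164 0.068 ]
scoop_nuts_grip tip [272.1, 137.4] 0.79 [ 0.4556 -0.3354  0.068 ]
scoop_nuts_grip tip [314.8, 288.1] 0.36 [0.5619 0.2673 0.068 ]
scoop_nuts_grip spot [272.7, 152.2] 0.76 [ 0.4804 -0.2572  0.068 ]
hopper tip [275.2, 240.3] 0.89 [0.5735 0.0369 0.    ]
hopper tip [322.0, 298.4] 0.65 [0.532  0.2517 0.    ]
hopper spot [273.9, 221.0] 0.63 [ 0.5524 -0.0348  0.    ]Traceback (most recent call last):
  File "<stdin>", line 7, in <module>
ValueError: it knows: hopper, offcut1_center, offcut2_center, scoop_grip, scoop_nuts_grip
[ WARN:0@0.010] global loadsave.cpp:275 findDecoder imread_('top1.png'): can't open/read file: check file path/integrity
Traceback (most recent call last):
ValueError: all the input arrays must have same number of dimensions, but the array at index 0 has 3 dimension(s) and the array at index 1 has 1 dimension(s)
```

View pics/side1.png

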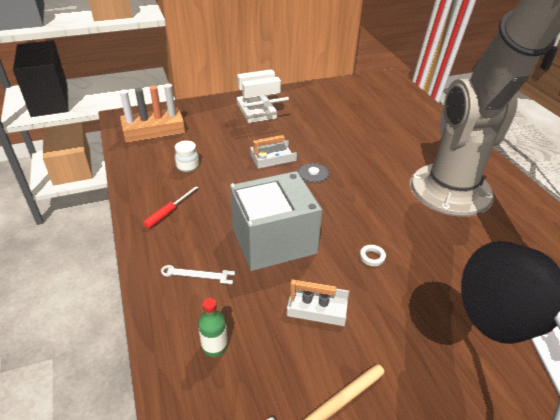

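The side view shows the scoop with the dark offcuts at about (318,303), the box at (275,220) and the nut scoop at (272,152).

```bash
python3 - <<'E'
from h import *
o=bot.get_obs()
P=[]
for n in ["side","top"]:
    p=bot.read_camera(n);save(p,n+"2.png");T=camT(p,o);P.append((p,T))
D={}
for th,z in [("scoop_grip",.068),("scoop_nuts_grip",.068),("hopper",0),("offcut1_center",.017),("offcut2_center",.017)]:
    rs=[]
    for p,T in P:
        L=bot.tip_of(th,p)
        for r in L[:3]: print(th,r["xy"],round(r["score"],2),onz(ray(p,T,r["xy"]),z))
        if L: rs.append(ray(p,T,L[0]["xy"]))
    if len(rs)==2: print("tri",th,tri(rs))
E
```

```text
scoop_grip [315.6, 292.0] 0.81 [0.5645 0.2779 0.068 ]
scoop_grip [270.7, 138.6] 0.67 [ 0.4621 -0.3302  0.068 ]
scoop_grip [180.9, 216.0] 0.64 [0.5506 0.2792 0.068 ]
tri scoop_grip [0.5569 0.2773 0.063 ]
scoop_nuts_grip [272.3, 138.1] 0.6 [ 0.4563 -0.3314  0.068 ]
hopper [273.5, 241.6] 0.89 [0.5793 0.0401 0.    ]
hopper [268.7, 209.0] 0.62 [0.5828 0.0421 0.    ]
tri hopper [0.5814 0.0425 0.0033]
offcut1_center [323.6, 298.8] 0.48 [0.5355 0.2656 0.017 ]
offcut1_center [188.4, 221.4] 0.51 [0.5413 0.2686 0.017 ]
tri offcut1_center [0.5392 0.2684 0.0223]
offcut2_center [307.3, 294.1] 0.51 [0.5659 0.2411 0.017 ]
offcut2_center [197.0, 213.3] 0.42 [0.5649 0.2451 0.017 ]
tri offcut2_center [0.5658 0.2439 0.02  ]
```

View pics/top2.png

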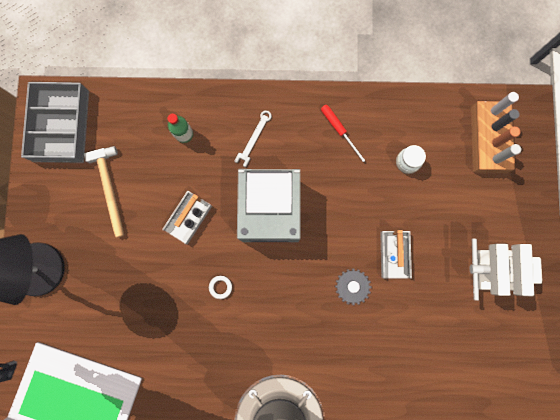

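Top view: offcut scoop at about (188,218), its handle running up-right; the box at (268,205) has its flap on the far (+x) side; the nut scoop is at (397,255). I'll enlarge both for the scoop's direction.

```bash
python3 - <<'E'
import cv2,numpy as np
a=cv2.imread('pics/top2.png')[160:260,150:310];b=cv2.imread('pics/side2.png')[260:340,270:366]
a=cv2.resize(a,None,fx=5,fy=5,interpolation=2)[:, :]
cv2.imwrite('pics/c1.png',a)
b=cv2.resize(b,None,fx=5,fy=5,interpolation=2);cv2.imwrite('pics/c2.png',b)
E
```

```text
(no output)
```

View pics/c1.png

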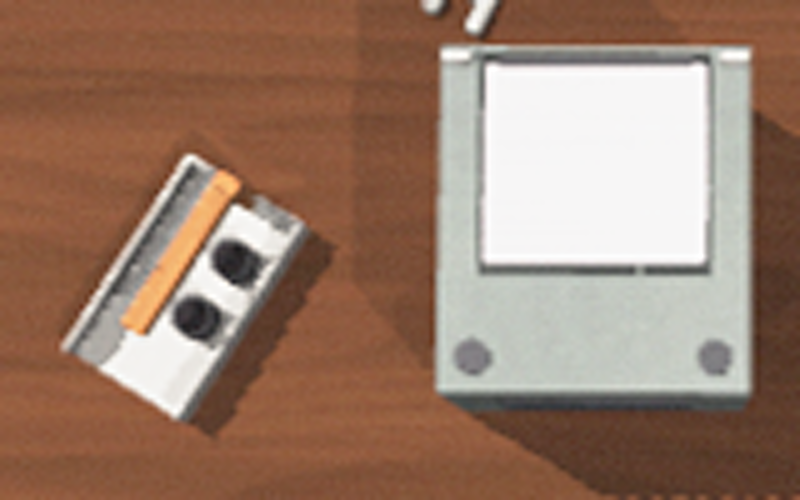

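View pics/c2.png

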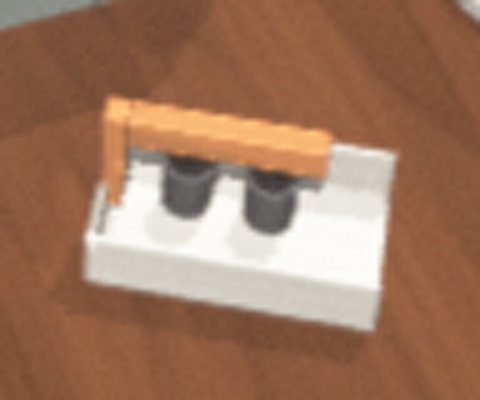

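The crops show the scoop open at the lower left (handle bar from (229,180) at the back to (135,325) at the front), and the box aligned with the image, hinge on the upper (far) side.

```bash
python3 - <<'E'
from h import *
p=bot.read_camera("top");T=camT(p,None)
f=lambda x,y,z:onz(ray(p,T,(x/5+149.6,y/5+159.6)),z)
b=f(229,180,.077);a=f(135,325,.077);print(b,a,np.degrees(np.arctan2(*(b-a)[[1,0]])))
for c,z in [((442,50),.15),((750,50),.15),((752,395),.15),((437,395),.15),((188,155),.031),((62,348),.031),((180,420),.003),((302,218),.031)]: print(c,f(*c,z))
o=bot.get_obs();M=rot(o["tool_rot"]).as_matrix();print(np.degrees(np.arctan2(M[1,0],M[0,0])))
E
```

```text
[0.6062 0.2401 0.077 ] [0.5259 0.2878 0.077 ] -30.683790899629038
(442, 50) [0.6647 0.1184 0.15  ]
(750, 50) [ 0.6674 -0.0414  0.15  ]
(752, 395) [ 0.4883 -0.0446  0.15  ]
(437, 395) [0.4857 0.1157 0.15  ]
(188, 155) [0.6275 0.2728 0.031 ]
(62, 348) [0.5167 0.3387 0.031 ]
(180, 420) [0.4791 0.2767 0.003 ]
(302, 218) [0.5925 0.207  0.031 ]
162.99309956809046
```

```bash
cat >> h.py <<'E'
def proj(p,T,X):
    c=np.linalg.inv(T)@np.append(X,1); u=p["camera_matrix"]@c[:3]; return u[:2]/u[2]
def go(pos,yaw,tilt=0,o=None):
    """row for target TCP pos, tool-x yaw (deg), tilt deg (lip down)"""
    o=o or bot.get_obs(); M=rot(o["tool_rot"])
    y=np.radians(yaw); x=np.array([np.cos(y),np.sin(y),0]);z=np.array([0,0,-1.])
    G=R.from_matrix(np.c_[x,np.cross(z,x),z])*R.from_rotvec([0,-np.radians(tilt),0])
    print("row",np.round((M.inv()*G).as_rotvec(),3),np.round(1000*M.inv().apply(np.array(pos)-o["eef_pos"]),1))
E
python3 - <<'E'
from h import *
o=bot.get_obs()
for n in ["side","top"]:
    p=bot.read_camera(n);T=camT(p,o)
    print(n,T[:3,3],[proj(p,T,np.array(o["eef_pos"])+[0,0,h]) for h in (0,.1,.2,.3,.4)])
go([.557,.272,.16],149.3)
p=bot.read_camera("wrist");save(p,"w1.png")
E
```

```text
side [0.8719 0.859  0.8857] [array([613.3181, 350.5651]), array([645.5241, 314.1062]), array([684.2983, 270.2118]), array([731.8782, 216.3487]), array([791.6479, 148.6863])]
top [ 0.4033 -0.0075  1.3561] [array([  5.4067, 355.8961]), array([-21.9167, 364.0962]), array([-55.1613, 374.0733]), array([-96.4859, 386.4754]), array([-149.2439,  402.3088])]
row [ 0.    -0.     0.239] [-453.1 -252.    46.5]
```

View pics/w1.png

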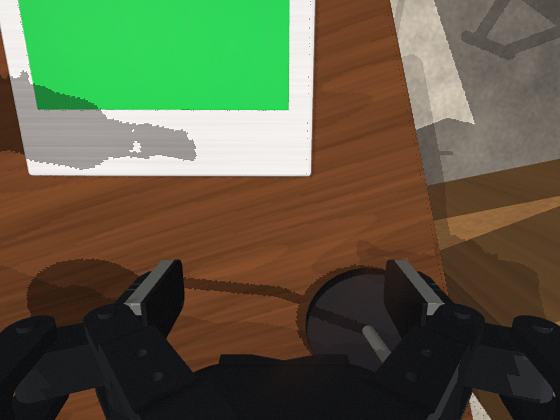

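The wrist view shows a desk lamp standing right beside the gripper (base at about (360,310)). I'll locate it before moving.

```bash
python3 - <<'E'
from h import *
o=bot.get_obs()
S=bot.read_camera("side");Tp=bot.read_camera("top");Ts=camT(S,0);Tt=camT(Tp,0)
print("base",onz(ray(Tp,Tt,(42,268)),0))
print("head",tri([ray(S,Ts,(513,290)),ray(Tp,Tt,(10,268))]))
for th in (.1,.2,.3,.4,.5): print(th,onz(ray(Tp,Tt,(10,268)),th),onz(ray(S,Ts,(513,290)),th))
w=bot.read_camera("wrist");T=camT(w,o);print("w base",onz(ray(w,T,(355,310)),0),T[:3,3])
E
```

```text
base [0.4035 0.6814 0.    ]
head [0.4015 0.569  0.3547]
0.1 [0.4021 0.7145 0.1   ] [0.1742 0.4306 0.1   ]
0.2 [0.4022 0.657  0.2   ] [0.263  0.4851 0.2   ]
0.3 [0.4023 0.5995 0.3   ] [0.3518 0.5396 0.3   ]
0.4 [0.4024 0.5421 0.4   ] [0.4406 0.5941 0.4   ]
0.5 [0.4025 0.4846 0.5   ] [0.5294 0.6487 0.5   ]
w base [0.3827 0.6833 0.    ] [0.1345 0.6644 0.3748]
```

```bash
python3 - <<'E'
from h import *
go([.16,.47,.2],163)
go([.35,.34,.19],155)
go([.557,.272,.17],149.3)
E
```

```text
row [ 0. -0. -0.] [ -15.6 -178.8    6.5]
row [ 0.   -0.    0.14] [-235.3 -247.6   16.5]
row [ 0.    -0.     0.239] [-453.1 -252.    36.5]
```

jog_arm(motion=[[0,0,0,-5,-60,2,85],[0,0,0,-10,-120,4,85],[0,0,0,-16,-179,6,85],[0,0,0.03,-70,-196,9,85],[0,0,0.07,-125,-213,11,85],[0,0,0.1,-180,-230,14,85],[0,0,0.14,-235,-248,16,85],[0,0,0.14,-235,-248,16,85]])

```text
t: 2.3
eef_pos: [0.3534, 0.3362, 0.1907]
tool_rot: [0.001, 0.221, 0.975, -0.0]
contact_force: [-0.6, 0.9, 0.3]
gripper_width: 0.996
grasp_force: 0.0
```

```bash
python3 - <<'E'
from h import *
go([.557,.272,.17],149.3)
E
```

```text
row [0.    0.002 0.09 ] [-211.4   29.9   21.1]
```

jog_arm(motion=[[0,0,0.03,-55,8,5,85],[0,0,0.05,-110,16,10,85],[0,0,0.07,-165,23,16,85],[0,0.002,0.09,-211,30,21,85],[0,0.002,0.09,-211,30,21,85]])

```text
t: 2.92
eef_pos: [0.5561, 0.2757, 0.1689]
tool_rot: [-0.0, 0.262, 0.965, -0.0]
contact_force: [-0.5, -0.6, 0.2]
gripper_width: 0.996
grasp_force: 0.0
```

```bash
python3 - <<'E'
from h import *
o=bot.get_obs();p=bot.read_camera("wrist");save(p,"w2.png");T=camT(p,o);print(o["eef_pos"])
for r in bot.tip_of("scoop_grip",p)[:2]: print(r,onz(ray(p,T,r["xy"]),.068))
print(proj(p,T,[.557,.272,.068]))
go([.557,.272,.049],149.3)
E
```

```text
[0.5561 0.2757 0.1689]
{'xy': [279.6, 208.0], 'score': 0.55} [0.5587 0.2702 0.068 ]
[280.372  205.2157]
row [-0.001 -0.003  0.01 ] [ -7.4  -3.3 120.1]
```

View pics/w2.png

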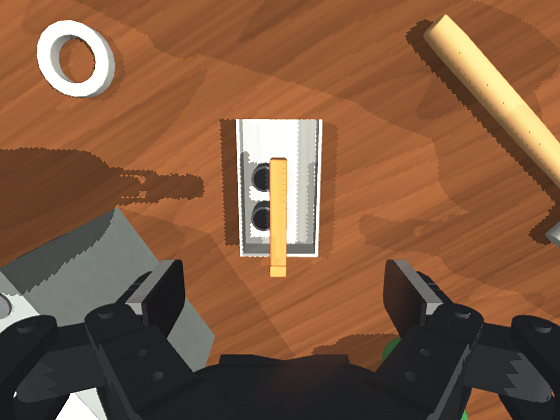

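The wrist view shows the handle straight between the fingers, grip point at (280,208), lip towards the top, agreeing with the estimate. Going down.

jog_arm(motion=[[0,0,0,-3,-2,50,85],[0,0,0,-3,-2,95,85],[0,0,0,-3,-2,119,85],[0,0,0,-3,-2,119,85]])

```text
t: 3.52
eef_pos: [0.5518, 0.2755, 0.049]
tool_rot: [-0.003, 0.259, 0.966, -0.001]
contact_force: [0.6, -0.8, 0.1]
gripper_width: 0.993
grasp_force: 0.0
```

```bash
python3 - <<'E'
from h import *
go([.558,.271,.049],149.3)
E
```

```text
row [-0.003 -0.005  0.012] [-7.6 -0.8 -0. ]
```

jog_arm(motion=[[0,0,0.01,-7,-1,0,50],[0,0,0.01,-7,-1,0,25],[0,0,0.01,-7,-1,0,10],[0,0,0.01,-7,-1,0,5],[0,0,0.01,-7,-1,0,5],[0,0,0.01,-7,-1,0,5],[0,0,0.01,-7,-1,0,5],[0,0,0.01,-7,-1,0,5]], grip_force=110)

```text
t: 4.53
eef_pos: [0.5605, 0.2701, 0.0512]
tool_rot: [-0.001, 0.265, 0.964, 0.0]
contact_force: [-1.6, -0.3, 5.2]
gripper_width: 0.081
grasp_force: 95.3
```

jog_arm(motion=[[0,0,0,0,0,-5,5],[0,0,0,0,0,-25,5],[0,0,0,0,0,-55,5],[0,0,0,0,0,-90,5],[0,0,0,0,0,-120,5],[0,0,0,0,0,-120,5]])

```text
t: 5.28
eef_pos: [0.5625, 0.2707, 0.1738]
tool_rot: [0.001, 0.265, 0.964, 0.002]
contact_force: [1.0, 0.4, -4.4]
gripper_width: 0.08
grasp_force: 92.0
```

```bash
python3 - <<'E'
from h import *
print({k:v for k,v in bot.get_obs().items() if k in("gripper_width","grasp_force","contact_force","torque")})
a=bot.read_camera("wrist");b=bot.read_camera("side")
i=np.hstack([cv2.resize(a["pixels"],(400,300)),cv2.resize(b["pixels"][190:340,230:430],(400,300))])
save({"pixels":i},"l1.png")
E
```

```text
{'contact_force': array([ 1.029 ,  0.3513, -4.4319]), 'torque': array([-0.0384, -0.1012,  0.0326]), 'grasp_force': 92.00749196112156, 'gripper_width': 0.08038730714632251}
```

View pics/l1.png

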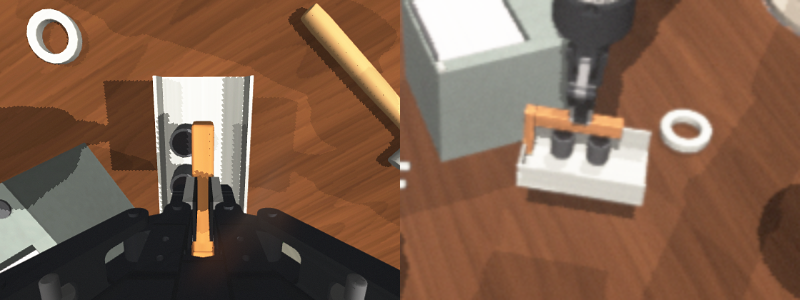

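Both offcuts stand in the level, lifted scoop, and the grip looks sound. Next is the carry to the far side of the box.

```bash
python3 - <<'E'
from h import *
go([.5625,.2707,.25],149.3)
go([.692,.039,.25],180.7)
E
```

```text
row [-0.    -0.002 -0.001] [ -1.4   2.  -79.9]
row [ 0.    -0.002 -0.549] [-231.2 -130.9  -80.4]
```

jog_arm(motion=[[0,0,0,0,0,-15,5],[0,0,0,0,0,-40,5],[0,0,0,0,0,-65,5],[0,0,-0.02,-9,-5,-78,5],[0,0,-0.07,-28,-16,-80,5],[0,0,-0.12,-50,-28,-80,5],[0,0,-0.17,-73,-41,-80,5],[0,0,-0.23,-96,-54,-80,5],[0,0,-0.28,-116,-66,-80,5],[0,0,-0.3,-125,-71,-80,5]])

```text
t: 6.62
eef_pos: [0.6323, 0.142, 0.2496]
tool_rot: [-0.001, 0.119, 0.993, -0.0]
contact_force: [0.0, 0.2, -3.2]
gripper_width: 0.077
grasp_force: 91.7
```

```bash
python3 - <<'E'
from h import *
go([.692,.039,.25],180.7)
E
```

```text
row [-0.001 -0.003 -0.251] [-82.4 -85.9  -0.5]
```

jog_arm(motion=[[0,0,-0.02,-7,-7,0,5],[0,0,-0.06,-20,-21,0,5],[0,0,-0.11,-37,-39,0,5],[0,0,-0.16,-54,-57,0,5],[0,0,-0.21,-69,-72,0,5],[0,0,-0.24,-79,-82,0,5],[0,0,-0.25,-82,-86,0,5],[0,0,-0.25,-82,-86,0,5],[0,0,-0.25,-82,-86,0,5]])

```text
t: 7.75
eef_pos: [0.6911, 0.0434, 0.2499]
tool_rot: [-0.001, -0.007, 1.0, 0.001]
contact_force: [0.7, 0.2, -3.8]
gripper_width: 0.083
grasp_force: 91.7
```

```bash
python3 - <<'E'
from h import *
L=.072;H=.051;hx=.660;y=.039
for fl,th in [(-5,12),(2,12),(8,14),(20,28),(35,42)]:
    f,t=np.radians([fl,th]);lip=np.array([hx-.05*np.cos(f),.148-.05*np.sin(f)])
    d=lip-[-L*np.cos(t)+H*np.sin(t),-L*np.sin(t)-H*np.cos(t)]
    print(fl,th,d);go([d[0],y,d[1]],180.7,th)
o=bot.get_obs();print(o["eef_pos"],o["q"])
a=bot.read_camera("wrist");b=bot.read_camera("side");t=bot.read_camera("top")
i=np.hstack([cv2.resize(t["pixels"][120:270,170:370],(400,300)),cv2.resize(b["pixels"][100:280,180:420],(400,300))])
i=np.vstack([i,np.hstack([cv2.resize(a["pixels"],(400,300)),np.zeros((300,400,3),np.uint8)])])
save({"pixels":i},"l2.png")
E
```

```text
-5 12 [0.67   0.2172]
row [ 0.002 -0.212  0.002] [21.  -4.2 32.8]
2 12 [0.6699 0.2111]
row [ 0.002 -0.212  0.002] [21.2 -4.2 38.9]
8 14 [0.668  0.2079]
row [ 0.002 -0.246  0.002] [23.  -4.1 42. ]
20 28 [0.6526 0.2097]
row [ 0.002 -0.491  0.002] [38.4 -3.9 40.3]
35 42 [0.6384 0.2054]
row [ 0.002 -0.735  0.001] [52.6 -3.7 44.6]
[0.6911 0.0434 0.2499] [-0.3365  0.484   0.2734  1.4707 -0.1368  1.2075  1.5411]
```

View pics/l2.png

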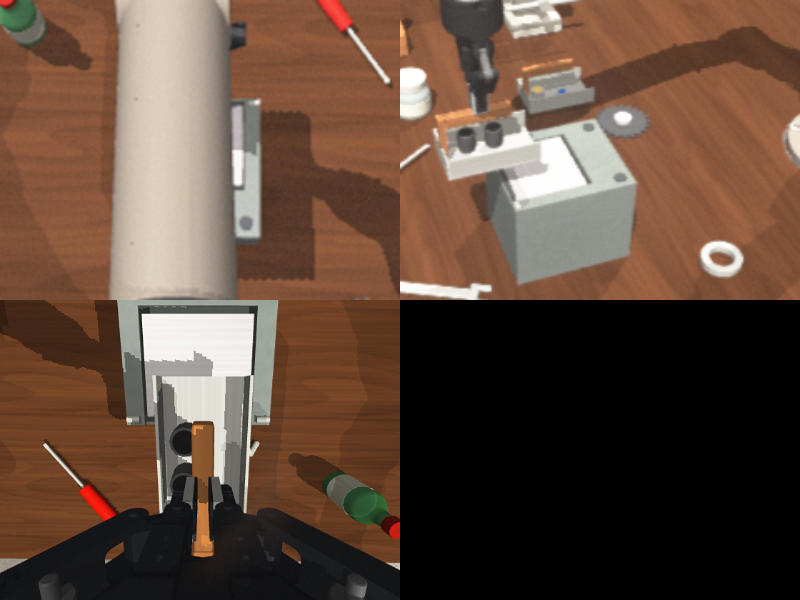

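All is level: the lip lies over the flap, about 50 mm in from the hinge, centred and aligned with both offcuts aboard. Now tilt slightly and touch down.

jog_arm(motion=[[0,-0.05,0,5,-1,8,5],[0,-0.11,0,11,-2,17,5],[0,-0.17,0,17,-3,27,5],[0,-0.21,0,21,-3,34,5],[0,-0.21,0,21,-3,39,5],[0,-0.21,0,21,-3,39,5]])

```text
t: 8.65
eef_pos: [0.6706, 0.0391, 0.2111]
tool_rot: [0.104, -0.007, 0.995, 0.001]
contact_force: [-1.0, -0.2, -2.6]
gripper_width: 0.077
grasp_force: 91.0
```

```bash
python3 - <<'E'
from h import *
L=.072;H=.051;hx=.660;y=.039
for fl,th in [(8,14),(20,28),(35,42)]:
    f,t=np.radians([fl,th]);lip=np.array([hx-.05*np.cos(f),.148-.05*np.sin(f)])
    d=lip-[-L*np.cos(t)+H*np.sin(t),-L*np.sin(t)-H*np.cos(t)]
    go([d[0],y,d[1]],180.7,th)
o=bot.get_obs();print(o["eef_pos"],o["torque"])
E
```

```text
row [ 0.001 -0.037  0.001] [ 3.2 -0.1  2.6]
row [ 0.001 -0.281  0.001] [17.9  0.1 -2.3]
row [ 0.002 -0.525  0.001] [32.7  0.3 -1. ]
[0.6706 0.0391 0.2111] [ 0.0314  0.4451 -0.0185]
```

jog_arm(motion=[[0,-0.04,0,3,0,4,5],[0,-0.16,0,11,0,2,5],[0,-0.28,0,18,0,-1,5],[0,-0.4,0,26,0,0,5],[0,-0.525,0,33,0,1,5],[0,-0.525,0,33,0,1,5],[0,-0.525,0,33,0,1,5],[0,-0.525,0,33,0,1,5],[0,-0.525,0,33,0,1,5],[0,-0.525,0,33,0,1,5]])

```text
t: 9.9
eef_pos: [0.6403, 0.0385, 0.2053]
tool_rot: [0.36, -0.006, 0.933, 0.003]
contact_force: [0.1, -0.1, -0.5]
gripper_width: 0.062
grasp_force: 0.0
```

```bash
python3 - <<'E'
from h import *
o=bot.get_obs();print(o["eef_pos"],o["contact_force"],o["torque"],o["grasp_force"])
go([.638,.039,.205],180.7,42)
a=bot.read_camera("wrist");b=bot.read_camera("side")
i=np.hstack([cv2.resize(a["pixels"],(400,300)),cv2.resize(b["pixels"][100:280,180:420],(400,300))])
save({"pixels":i},"l3.png")
E
```

```text
[0.6403 0.0385 0.2053] [ 0.0687 -0.1269 -0.4925] [0.023  0.7172 0.0067] 0.0
row [ 0.002  0.004 -0.001] [ 1.9  0.5 -1.4]
```

View pics/l3.png

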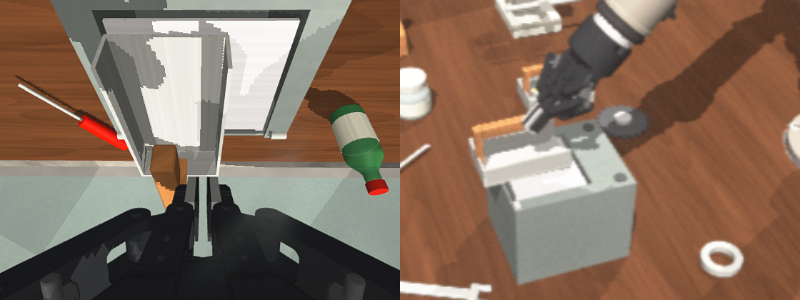

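The wrist view shows an empty scoop beside the fingers: the bar slipped out of the grip during the tilt and the scoop is now lying on the box. I'll back away along the tool axis, then take stock numerically.

jog_arm(motion=[[0,0,0,0,0,-15,5],[0,0,0,0,0,-40,5],[0,0,0,0,0,-80,5],[0,0,0,0,0,-120,5],[0,0,0,0,40,-130,5],[0,0,0,0,90,-130,85],[0,0,0,0,140,-130,85],[0,0,0,0,190,-130,85],[0,0,0,0,230,-130,85],[0,0,0,0,230,-130,85]], grip_force=120)

```text
t: 11.25
eef_pos: [0.5483, 0.2722, 0.3012]
tool_rot: [0.358, -0.008, 0.934, 0.005]
contact_force: [-0.2, -1.3, -0.5]
gripper_width: 0.996
grasp_force: 0.0
```

```bash
python3 - <<'E'
from h import *
o=bot.get_obs();print(o["eef_pos"],o["contact_force"])
P={n:bot.read_camera(n) for n in("top","side","wrist")}
for n,p in P.items():
    T=camT(p,o)
    for th in ("scoop_grip","offcut1_center","offcut2_center","scoop_nuts_grip"):
        for r in bot.tip_of(th,p)[:2]: print(n,th,r["xy"],round(r["score"],2),onz(ray(p,T,r["xy"]),.2))
t=P["top"]["pixels"];s=P["side"]["pixels"]
i=np.hstack([cv2.resize(t[125:275,190:330],(373,400),interpolation=2),cv2.resize(s[130:290,200:360],(400,400),interpolation=2)])
j=cv2.resize(P["wrist"]["pixels"],(266,200));k=np.zeros((200,773,3),np.uint8);k[:,:266]=j;k[:,280:680]=cv2.resize(s[80:180,200:400],(400,200))
save({"pixels":np.vstack([i,k])},"m1.png")
E
```

```text
[0.5483 0.2722 0.3012] [-0.1845 -1.3089 -0.5205]
top scoop_grip [273.4, 178.8] 0.86 [0.6321 0.0247 0.2   ]
top scoop_nuts_grip [400.9, 252.0] 0.62 [ 0.4561 -0.2889  0.2   ]
side scoop_grip [248.6, 176.8] 0.73 [0.6315 0.0023 0.2   ]
side scoop_grip [269.2, 139.0] 0.31 [ 0.5326 -0.1377  0.2   ]
side scoop_nuts_grip [270.1, 138.0] 0.67 [ 0.5288 -0.1415  0.2   ]
```

View pics/m1.png

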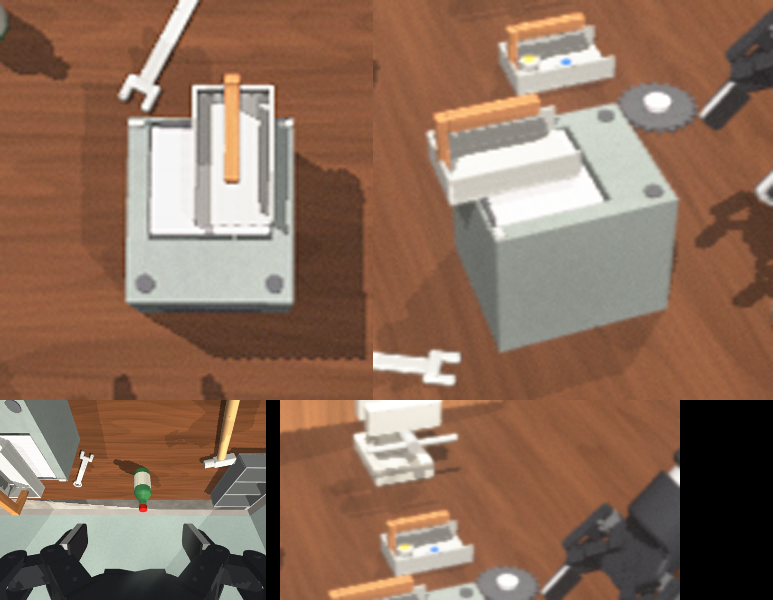

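The scoop now rests level on the shut flap and wall, aligned with the box, bar in the top view from (232,75) to (232,180) of the composite. No offcuts show on the bench or in the scoop, and the nut scoop is unmoved. I'll work out where the bar is and why it slipped.

```bash
python3 - <<'E'
from h import *
o=bot.get_obs()
t=bot.read_camera("top");s=bot.read_camera("side");Tt=camT(t,o);Ts=camT(s,o)
print("finger proj l2:",proj(s,Ts,[.6911,.0434,.2499]),proj(s,Ts,[.6911,.0434,.2689]))
g=tri([ray(t,Tt,(273.4,178.8)),ray(s,Ts,(248.6,176.8))]);print("grip",g)
f=lambda x,y,z:onz(ray(t,Tt,(x/2.667+189.7,y/2.667+124.7)),z)
fs=lambda x,y:(200+(x-373)/2.5-.3,130+y/2.5-.3)
ends=[((232,77),(440,118)),((232,181),(537,101))]
for a,b in ends: print("bar end",tri([ray(t,Tt,(a[0]/2.667+189.7,a[1]/2.667+124.7)),ray(s,Ts,fs(*b))]))
print("lip",f(196,235,.155),f(270,240,.155),"back",f(193,88,.185),f(273,88,.185))
# orange bar mask in top picture
h=cv2.cvtColor(t["pixels"],cv2.COLOR_RGB2HSV);m=cv2.inRange(h,(8,140,170),(22,255,255));m[:, :240]=0;m[:,310:]=0;m[:145]=0;m[205:]=0
ys,xs=np.nonzero(m);print(len(xs),xs.min(),xs.max(),ys.min(),ys.max(),cv2.minAreaRect(np.c_[xs,ys].astype(np.float32)))
for z in(.2,.225): print(z,onz(ray(t,Tt,(xs.mean(),ys.min())),z),onz(ray(t,Tt,(xs.mean(),ys.max())),z))
E
```

```text
finger proj l2: [227.624 174.845] [227.1678 167.9434]
grip [0.6331 0.0227 0.2144]
bar end [0.6891 0.0175 0.2249]
bar end [0.5941 0.0155 0.2207]
lip [0.5523 0.0503 0.155 ] [ 0.5486 -0.0206  0.155 ] back [0.6888 0.0548 0.185 ] [ 0.69  -0.021  0.185]
89 274 279 152 192 ((276.5, 172.0), (40.0, 5.0), 90.0)
0.2 [0.7003 0.019  0.2   ] [0.599  0.0171 0.2   ]
0.225 [0.6938 0.0184 0.225 ] [0.5948 0.0166 0.225 ]
```

```bash
python3 - <<'E'
from h import *
go([.59,.16,.31],180.7,20)
go([.63,.018,.30],180.7)
E
```

```text
row [0.001 0.384 0.   ] [ -36.7 -107.7   19.5]
row [0.001 0.733 0.001] [ -58.4 -250.2   52.4]
```

jog_arm(motion=[[0,0.12,0,-12,-40,6,85],[0,0.28,0,-26,-80,14,85],[0,0.4,0,-38,-120,22,85],[0,0.53,0,-45,-165,34,85],[0,0.65,0,-52,-210,44,85],[0,0.733,0,-58,-250,52,85],[0,0.733,0,-58,-250,52,85],[0,0.733,0,-58,-250,52,85]])

```text
t: 13.1
eef_pos: [0.6292, 0.0191, 0.2996]
tool_rot: [-0.0, -0.007, 1.0, 0.001]
contact_force: [-0.4, 0.5, 0.3]
gripper_width: 0.995
grasp_force: 0.0
```

```bash
python3 - <<'E'
from h import *
o=bot.get_obs();p=bot.read_camera("wrist");T=camT(p,o);print(o["eef_pos"])
for r in bot.tip_of("scoop_grip",p)[:2]: print(r,onz(ray(p,T,r["xy"]),.218))
h=cv2.cvtColor(p["pixels"],cv2.COLOR_RGB2HSV);m=cv2.inRange(h,(8,120,120),(22,255,255))
n,l,st,c=cv2.connectedComponentsWithStats(m)
for i in np.argsort(-st[1:,4])[:4]+1:
    ys,xs=np.nonzero(l==i);print(st[i],cv2.minAreaRect(np.c_[xs,ys].astype(np.float32)))
print(proj(p,T,[.595,.017,.218]),proj(p,T,[.68,.018,.218]))
go([.63,.018,.186],180.7)
E
```

```text
[0.6292 0.0191 0.2996]
{'xy': [281.1, 213.3], 'score': 0.98} [0.6335 0.0175 0.218 ]
[    0    76   239   250 33037] ((119.0, 200.5), (249.0, 238.0), 90.0)
[  167    32   393   340 32570] ((381.39910888671875, 209.3574981689453), (222.04624938964844, 494.8836669921875), 44.77878189086914)
[  77    0  333   28 5740] ((243.0, 13.5), (332.0, 27.0), -0.0)
[ 486  207   74   49 2820] ((522.5, 231.0), (48.0, 73.0), 90.0)
[281.0237 163.5531] [280.9982 268.3764]
row [0.001 0.001 0.004] [ -1.1  -2.4 114.3]
```

jog_arm(motion=[[0,0,0,-2,-1,45,85],[0,0,0,-3,-2,85,85],[0,0,0,-3,-2,108,85],[0,0,0,-3,-2,114,85],[0,0,0,-3,-2,114,60],[0,0,0,-3,-2,114,40],[0,0,0,-3,-2,114,25],[0,0,0,-3,-2,114,20]], grip_force=120)

```text
t: 14.2
eef_pos: [0.6328, 0.0163, 0.1866]
tool_rot: [0.001, -0.007, 1.0, 0.0]
contact_force: [-0.2, 0.3, -0.4]
gripper_width: 0.233
grasp_force: 0.0
```

jog_arm(motion=[[0,0,0,0,0,0,16],[0,0,0,0,0,0,10],[0,0,0,0,0,0,5],[0,0,0,0,0,0,0],[0,0,0,0,0,0,0],[0,0,0,0,0,0,0]])

```text
t: 14.95
eef_pos: [0.6327, 0.0163, 0.1865]
tool_rot: [0.0, -0.007, 1.0, 0.0]
contact_force: [-1.3, -1.4, 5.2]
gripper_width: 0.127
grasp_force: 117.8
```

The grip is fuller now (opening 0.127 against 0.08 before), so the first grasp was at the fingertips only. I'll lift, pull back and tilt in the air, as the scoop is empty.

```bash
python3 - <<'E'
from h import *
L=.0705;H=.036;hx=.660;y=.039
for fl,th in [(-25,38),(0,38),(15,38),(31,40)]:
    f,t=np.radians([fl,th]);lip=np.array([hx-.05*np.cos(f),.148-.05*np.sin(f)])
    d=lip-[-L*np.cos(t)+H*np.sin(t),-L*np.sin(t)-H*np.cos(t)]
    print(fl,th,d);go([d[0],y,d[1]],180.7,th)
E
```

```text
-25 38 [0.6481 0.2409]
row [ 0.001 -0.662  0.001] [-15.7  22.5 -54.3]
0 38 [0.6434 0.2198]
row [ 0.001 -0.662  0.001] [-11.   22.6 -33.2]
15 38 [0.6451 0.2068]
row [ 0.001 -0.662  0.001] [-12.7  22.6 -20.3]
31 40 [0.648  0.1951]
row [ 0.001 -0.697  0.001] [-15.6  22.5  -8.6]
```

jog_arm(motion=[[0,0,0,0,0,-10,0],[0,0,0,0,0,-40,0],[0,0,0,-20,8,-75,0],[0,-0.1,0,-35,16,-80,0],[0,-0.25,0,-35,22,-80,0],[0,-0.4,0,-30,22,-75,0],[0,-0.55,0,-22,22,-66,0],[0,-0.662,0,-16,22,-58,0],[0,-0.662,0,-16,22,-55,0],[0,-0.662,0,-16,22,-55,0]])

```text
t: 16.2
eef_pos: [0.6487, 0.0388, 0.2413]
tool_rot: [0.325, -0.006, 0.946, 0.002]
contact_force: [0.7, 0.1, -2.0]
gripper_width: 0.121
grasp_force: 118.0
```

```bash
python3 - <<'E'
from h import *
L=.0705;H=.036;hx=.660;y=.039
for fl,th in [(0,38),(15,38),(31,40)]:
    f,t=np.radians([fl,th]);lip=np.array([hx-.05*np.cos(f),.148-.05*np.sin(f)])
    d=lip-[-L*np.cos(t)+H*np.sin(t),-L*np.sin(t)-H*np.cos(t)]
    go([d[0],y,d[1]],180.7,th)
o=bot.get_obs();print(o["eef_pos"],o["torque"])
t=bot.read_camera("top");s=bot.read_camera("side");w=bot.read_camera("wrist")
for p in(t,s,w):
    T=camT(p,o);G=np.array(o["eef_pos"])-rot(o["tool_rot"]).apply([0,0,.032])
    for r in bot.tip_of("scoop_grip",p)[:2]: print("scoop",r["xy"],r["score"],"expect",proj(p,T,G))
    for k in "12":
        for r in bot.tip_of(f"offcut{k}_center",p)[:2]: print("off",r["xy"],r["score"])
E
```

```text
row [ 0.001 -0.002  0.001] [17.4  0.3 13.7]
row [ 0.001 -0.002  0.001] [24.   0.2 25. ]
row [ 0.001 -0.037  0.   ] [28.9  0.2 36. ]
[0.6487 0.0388 0.2413] [0.0157 1.0524 0.0081]
scoop [265.0, 174.5] 0.94 expect [266.7969 174.4359]
scoop [251.3, 163.4] 0.79 expect [253.6288 162.4154]
scoop [287.0, 274.3] 0.76 expect [283.8507 271.5985]
```

jog_arm(motion=[[0,0,0,9,0,7,0],[0,0,0,17,0,14,0],[0,0,0,21,0,20,0],[0,0,0,24,0,25,0],[0,-0.02,0,26,0,30,0],[0,-0.04,0,29,0,36,0],[0,-0.04,0,29,0,36,0],[0,-0.04,0,29,0,36,0]])

```text
t: 17.8
eef_pos: [0.6475, 0.0385, 0.1951]
tool_rot: [0.344, -0.006, 0.939, 0.003]
contact_force: [-1.4, 0.3, -1.3]
gripper_width: 0.125
grasp_force: 118.3
```

```bash
python3 - <<'E'
from h import *
o=bot.get_obs();print(o["eef_pos"],o["contact_force"],o["torque"],o["grasp_force"],o["gripper_width"])
go([.648,.039,.195],180.7,40)
s=bot.read_camera("side");w=bot.read_camera("wrist")
for p in(s,w):
    T=camT(p,o);M=rot(o["tool_rot"]);G=np.array(o["eef_pos"])-M.apply([0,0,.032])
    for r in bot.tip_of("scoop_grip",p)[:2]: print("scoop",r["xy"],r["score"],"expect",proj(p,T,G))
    print("lip corners", proj(p,T,o["eef_pos"]+M.apply([.0705,.038,.036])),proj(p,T,o["eef_pos"]+M.apply([.0705,-.038,.036])))
    for k in "12":
        for r in bot.tip_of(f"offcut{k}_center",p)[:2]: print("off",r["xy"],r["score"])
E
```

```text
[0.6475 0.0385 0.1951] [-1.4256  0.2579 -1.304 ] [-0.0509  1.2741 -0.0203] 118.308767080307 0.1250559723667625
row [ 0.002  0.004 -0.   ] [-0.3  0.5  0.4]
scoop [254.3, 179.1] 0.72 expect [254.8299 178.7923]
lip corners [264.3219 219.4861] [254.4868 199.9889]
scoop [285.8, 270.9] 0.64 expect [283.8664 271.5314]
lip corners [348.4273 110.2011] [218.7283 110.3047]
```

```bash
python3 - <<'E'
from h import *
L=.0705;H=.036;hx=.660;y=.039
for fl,th in [(40,46)]:
    f,t=np.radians([fl,th]);lip=np.array([hx-.05*np.cos(f),.148-.05*np.sin(f)])
    d=lip-[-L*np.cos(t)+H*np.sin(t),-L*np.sin(t)-H*np.cos(t)]
    print(d);go([d[0],y,d[1]],180.7,th)
E
```

```text
[0.6448 0.1916]
row [ 0.001 -0.1   -0.   ] [4.4 0.5 0.8]
```

jog_arm(motion=[[0,-0.05,0,2,0,0,0],[0,-0.1,0,4,0,1,0],[0,-0.1,0,4,0,1,0],[0,-0.1,0,4,0,1,0],[0,-0.1,0,4,0,1,0],[0,-0.1,0,4,0,1,0]])

```text
t: 18.95
eef_pos: [0.6454, 0.0385, 0.1918]
tool_rot: [0.39, -0.006, 0.921, 0.003]
contact_force: [-2.4, 0.4, -1.0]
gripper_width: 0.125
grasp_force: 118.4
```

```bash
python3 - <<'E'
from h import *
o=bot.get_obs();print(o["contact_force"],o["torque"],o["grasp_force"],o["gripper_width"])
for n in("wrist","side","top"):
    p=bot.read_camera(n);T=camT(p,o)
    for r in bot.tip_of("scoop_grip",p)[:1]: print(n,r["xy"],r["score"])
    for k in "12":
        for r in bot.tip_of(f"offcut{k}_center",p)[:2]: print("off",r["xy"],r["score"])
    if n!="side": # dark round pixels in the opening region
        q=[proj(p,T,[.578+x,.039+yy,.12]) for x in(-.03,.03) for yy in(-.06,.06)];print(np.array(q).round())
        if n=="wrist": W=p
g=cv2.cvtColor(W["pixels"],cv2.COLOR_RGB2GRAY)
print(cv2.resize(g[0:200,160:420],(26,20),interpolation=cv2.INTER_AREA))
go([.70,.039,.27],180.7,0)
E
```

```text
[-2.4167  0.3762 -1.0068] [0.0007 1.4879 0.0234] 118.36991429328918 0.12481073642508911
wrist [285.4, 274.8] 0.63
[[132. -28.]
 [443. -24.]
 [174.  95.]
 [395.  97.]]
side [255.6, 180.5] 0.75
top [267.2, 180.3] 0.96
[[291. 217.]
 [245. 216.]
 [291. 194.]
 [246. 193.]]
[[105 105 114 179 142 102 102 103 104 104 129 180 181 181 181 182 184 184
  183 183 183 185 188 189 189 191]
 [106 106 117 167 159 103 103 103 104 104 127 182 180 181 183 184 183 183
  184 184 184 184 187 187 189 190]
 [ 64  92 203 209 212 203 216 225 225 225 229 237 228 204 218 238 228 201
  201 200 198 197 162  77  84  81]
 [ 57  75 222 222 222 222 241 246 246 246 245 245 234 204 203 237 242 207
  198 196 195 194 143  61  63  56]
 [ 57  59 207 222 222 223 246 247 246 246 246 246 234 206 205 226 244 221
  201 199 198 197 133  58  57  56]
 [ 57  56 159 222 224 229 248 248 248 248 247 247 231 210 209 210 240 235
  204 203 202 201 122  56  57  57]
 [ 56  56 143 198 222 233 247 247 247 246 246 246 230 205 204 203 221 242
  201 198 196 182  92  56  56  57]
 [ 57  57 135 166 213 240 249 248 248 248 248 247 227 209 208 207 20
[... 693 characters left out ...]
]
 [122  81 106 165 217 151 172 197 219 230 231 229 196 142 142 145 145 143
  105 162 172 134  97  68 148 157]
 [129  88 101 161 219 153 170 197 218 230 231 229 195 142 142 144 144 143
  102 168 188 129  98 108 157 158]
 [143  90 100 173 221 159 168 196 216 230 231 229 202 141 141 143 144 142
   99 177 209 126  94 142 157 156]
 [184 148  96 180 220 163 167 196 216 231 232 229 221 149 141 143 143 142
   95 183 213 134 110 157 158 156]
 [183 140  90 187 201 160 164 196 214 231 214 105 101  94 143 143 143 142
   92 175 206 144 145 168 164 132]
 [177 144  93 103  95 135 140 194 214 232 188 106 105 126 140 143 143 142
   89 143 117 129 152 185 181 101]]
row [0.001 0.802 0.001] [-94.7  -0.2 -15.1]
```

The flap is plainly held open (dark gaps along both sides, scoop and flap empty), with about 3 N of contact. I'll withdraw and take the scoop back to its old place.

```bash
python3 - <<'E'
from h import *
go([.652,.039,.22],180.7,42);go([.665,.039,.265],180.7,30);go([.69,.045,.275],180.7,0)
E
```

```text
row [0.001 0.069 0.   ] [-25.4   0.4 -14.9]
row [0.001 0.279 0.   ] [-66.8   0.3 -36.8]
row [0.001 0.802 0.001] [-91.4   6.  -25.7]
```

jog_arm(motion=[[0,0.03,0,-12,0,-7,0],[0,0.07,0,-25,0,-15,0],[0,0.17,0,-46,0,-26,0],[0,0.28,0,-67,0,-37,0],[0,0.42,0,-75,2,-35,0],[0,0.56,0,-82,4,-32,0],[0,0.7,0,-87,6,-28,0],[0,0.802,0,-91,6,-26,0],[0,0.802,0,-91,6,-26,0]])

```text
t: 20.68
eef_pos: [0.69, 0.0449, 0.2766]
tool_rot: [-0.002, -0.007, 1.0, 0.001]
contact_force: [0.9, -0.1, -2.9]
gripper_width: 0.126
grasp_force: 117.9
```

```bash
python3 - <<'E'
from h import *
go([.56,.272,.25],149.3);go([.56,.272,.15],149.3)
o=bot.get_obs();p=bot.read_camera("wrist");T=camT(p,o)
print([bot.tip_of("offcut1_center",p),bot.tip_of("scoop_grip",p)])
E
```

```text
row [ 0.002 -0.005  0.55 ] [126.6 228.8  27.8]
row [ 0.002 -0.005  0.55 ] [126.2 228.5 127.8]
[[{'xy': [265.4, 15.6], 'score': 0.58}], [{'xy': [284.0, 272.5], 'score': 0.79}]]
```

```bash
python3 - <<'E'
from h import *
o=bot.get_obs();p=bot.read_camera("wrist");T=camT(p,o)
for k in "12": print(bot.tip_of(f"offcut{k}_center",p),bot.spot_in(f"offcut{k}_center",p))
for z in(0,.15): print(onz(ray(p,T,(265,15)),z))
g=cv2.cvtColor(p["pixels"],cv2.COLOR_RGB2GRAY)
print(cv2.resize(g[0:60,180:360],(30,10),interpolation=cv2.INTER_AREA))
E
```

```text
[{'xy': [265.0, 13.3], 'score': 0.55}] [{'xy': [264.4, 21.9], 'score': 0.62}]
[{'xy': [238.7, 25.8], 'score': 0.63}] [{'xy': [238.1, 20.9], 'score': 0.5}]
[0.505  0.0201 0.    ]
[0.546  0.0278 0.15  ]
[[180 180 180 180 178 179 180 179 178 175 176 175 176 175 175 172 169 170
  171 174 172 171 169 170 171 172 171 171 167 169]
 [181 181 179 177 180 178 179 179 178 176 176 173 173 175 175 173 172 171
  171 173 171 169 170 172 172 174 173 171 169 169]
 [181 181 179 175 177 178 178 177 176 176 173 168 167 168 168 167 164 166
  167 165 165 164 164 165 165 164 162 161 161 170]
 [178 179 179 102  52  64  84  72  53  54  57  59  83  42  44  40  74  86
   86  86  86  86  87  86  86  86  86  64  54 175]
 [179 179 180 104 100 118 136 123 112 112 110 107 130 118  95 109 136 138
  140 140 140 139 140 140 140 139 140 123  74 175]
 [180 180 181 111 220 249 249 249 249 249 249 249 249 248 248 248 248 248
  247 247 247 246 246 246 246 245 245 245 102 176]
 [179 180 179 118 208 248 248 248 248 248 248 247 247 247 247 246 246 246
  246 246 245 245 245 244 244 244 244 245  98 176]
 [178 178 178 127 196 249 249 249 249 249 249 249 248 248 248 248 248 247
  247 247 247 246 246 246 246 245 245 247  91 175]
 [176 177 177 134 182 249 249 248 248 248 248 248 247 247 247 247 246 246
  246 246 245 245 245 244 244 244 244 246  92 173]
 [174 177 177 141 173 249 248 248 248 248 248 248 247 247 247 247 247 246
  246 246 246 245 245 245 245 244 244 243  93 172]]
```

Both offcuts show through the slit at the flap's free edge, (238,22) and (265,18), so they are inside the box. Off to set the scoop down.

jog_arm(motion=[[0,0,0.05,13,23,2,0],[0,0,0.13,30,54,4,0],[0,0,0.21,48,86,8,0],[0,0,0.29,66,120,12,0],[0,0,0.37,85,153,16,0],[0,0,0.45,103,186,20,0],[0,0,0.51,118,213,24,0],[0,0,0.55,126,228,50,0],[0,0,0.55,126,228,90,0],[0,0,0.55,126,228,128,0]])

```text
t: 22.32
eef_pos: [0.5598, 0.272, 0.1474]
tool_rot: [0.001, 0.264, 0.964, 0.001]
contact_force: [0.3, -0.2, -2.1]
gripper_width: 0.125
grasp_force: 118.1
```

```bash
python3 - <<'E'
from h import *
go([.56,.272,.039],149.3)
E
```

```text
row [0.003 0.001 0.001] [  0.   -0.2 108.4]
```

jog_arm(motion=[[0,0,0,0,0,30,0],[0,0,0,0,0,65,0],[0,0,0,0,0,90,0],[0,0,0,0,0,102,0],[0,0,0,0,0,106,0],[0,0,0,0,0,106,0]])

```text
t: 23.08
eef_pos: [0.5611, 0.2719, 0.0422]
tool_rot: [0.001, 0.265, 0.964, 0.001]
contact_force: [-0.4, -0.7, -3.4]
gripper_width: 0.124
grasp_force: 117.9
```

jog_arm(motion=[[0,0,0,0,0,2,0],[0,0,0,0,0,3,0],[0,0,0,0,0,4,0],[0,0,0,0,0,4,0]])

```text
t: 23.58
eef_pos: [0.561, 0.2717, 0.0386]
tool_rot: [0.0, 0.265, 0.964, 0.001]
contact_force: [-3.0, -2.5, 7.9]
gripper_width: 0.125
grasp_force: 119.4
```

jog_arm(motion=[[0,0,0,0,0,0,25],[0,0,0,0,0,0,50],[0,0,0,0,0,0,70],[0,0,0,0,0,0,70],[0,0,0,0,0,-30,70],[0,0,0,0,0,-80,70],[0,0,0,0,0,-130,70],[0,0,0,0,0,-170,70],[0,0,0,0,0,-170,70]])

```text
t: 24.7
eef_pos: [0.5626, 0.2727, 0.2112]
tool_rot: [0.003, 0.265, 0.964, 0.003]
contact_force: [1.2, -0.6, -0.2]
gripper_width: 0.822
grasp_force: 0.0
```

```bash
python3 - <<'E'
from h import *
o=bot.get_obs();p=bot.read_camera("wrist");t=bot.read_camera("top");s=bot.read_camera("side");T=camT(p,o)
print(o["contact_force"],o["eef_pos"])
rs=[]
for q in(p,t,s):
    Q=camT(q,o);r=bot.tip_of("scoop_grip",q)
    if r: print(r[0],onz(ray(q,Q,r[0]["xy"]),.068));rs.append(ray(q,Q,r[0]["xy"]))
print("tri",tri(rs))
for q in(t,s):
    r=bot.tip_of("scoop_nuts_grip",q); print("nuts",r[:1])
E
```

```text
[ 1.1874 -0.5585 -0.2176] [0.5626 0.2727 0.2112]
{'xy': [281.8, 191.3], 'score': 0.73} [0.5625 0.272  0.068 ]
{'xy': [182.1, 212.0], 'score': 0.66} [0.5616 0.2764 0.068 ]
{'xy': [316.0, 291.2], 'score': 0.84} [0.5628 0.2761 0.068 ]
tri [0.5622 0.2746 0.0677]
nuts [{'xy': [401.7, 250.2], 'score': 0.58}]
nuts [{'xy': [270.7, 137.1], 'score': 0.97}]
```

The scoop stands upright on the bench (handle point at z 0.068), the flap is free, the nut scoop has not moved and the robot is clear.

```bash
python3 -c "
from station import bot
print(bot.hand_in())"
```

```text
the job is handed in; nothing more can be done
None
```

I handed the job in at about 25 s of the 64 s allowed; the hand-in call gave no verdict. The scoop slipped from the grip during the first tip, so I re-gripped it, pressed the flap open again with it empty, and set it down upright on the bench. Both offcuts showed through the slit of the shut flap, inside the box, and the nut scoop did not move.

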